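Lay out the heeling job at the boot bench

TASK

Set out the next boot's heeling job: put the brown heel block on the outlined heel seat of the tan sole with its flat face towards the toe, and the black top piece squarely on top of it, facing the same way. Stand the blue tack tin on the white glue board midway between the white pot and the red pot, and lay the punch on the bench along the right-hand side of the sole (right as the robot sees it), level with the middle of the sole, parallel to it with its point towards the toe, about 3 cm clear of the sole's widest part. Leave the pots where they stand.

Things in the scene. Friction and masses are not known exactly. Their poses are not given: they have to be found in the camera images.
- sole: Tan leather outsole fixed flat on the bench, 260 mm long, 6 mm thick; 90 mm wide at most (50 mm from the middle towards the toe), 54 mm at the waist, 64 mm at the heel. Origin on the underside at mid length; x points to the pointed toe, roughly away from the robot; y to the left. Right side = -y = the robot's right hand.
- heel_seat (a point): Centre of the D-shaped outline (dark line) on top of the sole's heel end, 95 mm from the sole's origin towards the heel (-x), 6 mm above the bench. Axes as the sole's.
- heel_block: Brown stacked-leather heel block, loose, about 100 g, D-shaped: 62 mm long (x), 58 mm wide (y), 30 mm high. Flat face at x = +29 mm, rounded back at -33 mm, straight parallel sides from x = -4 to +29 mm. Origin on the underside, z up; it belongs on the heel seat, x towards the toe. Starts on the green parts mat (top 3 mm above the bench).
- top_piece: Black rubber top piece with small steel nail heads, loose, the same D outline and axes as the heel block (62 by 58 mm), 10 mm thick. Origin at the centre of the underside. About 50 g. Starts lying on the green parts mat, 3 mm above the bench.
- tack_tin: Blue round tack tin, closed, loose, 50 mm diameter, 28 mm high, about 150 g. Origin at the centre of the underside, z up. Starts on the green parts mat, 3 mm above the bench.
- punch: Steel punch with a brass butt, lying, loose: 110 mm long with a 14 by 14 mm square shaft. Origin at the middle of its length on the underside; x points to the conical tip (last 20 mm), z up. About 90 g. Starts on the green parts mat, 3 mm above the bench.
- pot_white: White round glue pot, 52 mm diameter, 54 mm high, origin at the centre of its underside. Standing loose (350 g) on the white board; not to be moved.
- pot_red: Red round pot, same size, same board; not to be moved.
- pot_green: Green round pot, same size, same board; not to be moved.
- glue_board: White glue board, fixed, 220 mm square, 3 mm thick, left or right of the sole (green parts mat on the other side). Origin at its underside's centre. Four grey spots 70 mm from the centre in x and y hold the three pots and a wood-ended yellow spool (44 mm wide, 48 mm high) in any order: white and red pot are neighbours (140 mm apart) or diagonal (198 mm).
Mind the look-alikes: they are no part of the job. Leave any turquoise look-alike of the heel_block alone.

How it is judged:
At the end, for the whole second after the job is handed in: At rest: heel on its seat, top piece on it (each 10 mm, 10 deg, flat face to toe); tin upright within 14 mm of midway between white and red pot; punch on the bench, parallel (11 deg), point to toe, within 40 mm of mid-sole, 60-104 mm right of its centre line (horizontal distance between heel_block and heel_seat below 0.01 m and height (world z) of heel_block between 0.002 and 0.01 m and angle between the x axis of heel_block and the x axis of sole, either way round below 0.17 rad and x of sole in the frame of heel_block above 0.05 m and angle between each of heel_block, top_piece, tack_tin's own z axis and vertical below 0.1 rad and horizontal distance between top_piece and heel_block below 0.01 m and z of top_piece in the frame of heel_block between 0.026 and 0.034 m and angle between the x axis of top_piece and the x axis of heel_block, either way round below 0.17 rad and x of sole in the frame of top_piece above 0.05 m and ((horizontal distance between tack_tin and pot_white below 0.088 m and horizontal distance between tack_tin and pot_red below 0.088 m and x of tack_tin in the frame of glue_board between 0.056 and 0.084 m and y of tack_tin in the frame of glue_board between -0.014 and 0.014 m) or (horizontal distance between tack_tin and pot_white below 0.088 m and horizontal distance between tack_tin and pot_red below 0.088 m and x of tack_tin in the frame of glue_board between -0.084 and -0.056 m and y of tack_tin in the frame of glue_board between -0.014 and 0.014 m) or (horizontal distance between tack_tin and pot_white below 0.088 m and horizontal distance between tack_tin and pot_red below 0.088 m and x of tack_tin in the frame of glue_board between -0.014 and 0.014 m and y of tack_tin in the frame of glue_board between 0.056 and 0.084 m) or (horizontal distance between tack_tin and pot_white below 0.088 m and horizontal distance between tack_tin and pot_red below 0.088 m and x of tack_tin in the frame of glue_board between -0.014 and 0.014 m and y of tack_tin in the frame of glue_board between -0.084 and -0.056 m) or (horizontal distance between pot_white and pot_red above 0.17 m and x of tack_tin in the frame of glue_board between -0.014 and 0.014 m and y of tack_tin in the frame of glue_board between -0.014 and 0.014 m)) and height (world z) of tack_tin between -0.002 and 0.008 m and y of punch in the frame of sole between -0.104 and -0.06 m and x of punch in the frame of sole between -0.04 and 0.04 m and angle between the x axis of punch and the x axis of sole, either way round below 0.2 rad and y of sole in the frame of punch above 0.03 m and height (world z) of punch below 0.02 m and linear speed of each of heel_block, top_piece, tack_tin, punch below 0.02 m/s); the robot touches nothing.
It fails at once if a pot was shifted by more than 15 mm (distance of any of pot_white, pot_red, pot_green from where it was at the start of the episode above 0.015 m).
It also fails if it takes over 112 s, if anything falls off the work surface, if the arm or the gripper's body presses on something with over 40 N, if the wrist force passes 120 N, or if a joint passes its speed limit or range.

ROBOT

A 6-joint arm with a two-finger parallel gripper is mounted at the origin on the work surface. World frame = base frame: x ahead of the robot, y to its left, z up, the work surface at z = 0. Lengths are in m, angles in rad, forces in N, time in s.
With the tool pointing down it reaches from about 0.35 to 0.975 m from the base axis. Payload 4.9 kg.
Tool frame: the origin (TCP) lies at the very end of the fingers, on their centre line; the grasp point (between the pads) lies 19 mm behind it (ctrl.grip_point_offset is the distance from the TCP to the grasp point, in m); z points along the fingers, y is the line along which they close (so a half turn about z gives the same grasp; the last joint's range is limited). The gripper opens to 85 mm and grips with 20 to 120 N. Pads are 22 mm wide; open, the fingers measure 114 mm over their backs; the gripper's body (76 mm by 85 mm) begins 54 mm behind the grasp point. The pads swing forward as they close: fully open they stand 13 mm farther back than shut.
Start: joints at [1.115, 0.053, 1.613, -0, 1.476, -0.119], TCP at [0.207, 0.59, 0.231] pointing down, gripper open.
Joint ranges: [-3.01, 3.01], [-1.01, 2.22], [0.06, 2.58], [-1.02, 4.17], [0.09, 2.62], [-3.14, 3.14]. Speed limits (rad/s): [2.57, 2.57, 3.14, 3.14, 3.14, 3.14].

INTERFACE

Orientations are given as a rotation vector (axis times angle).
In Python, from station import ctrl gives the robot as it stands.
- The arm moves only by the tool send_rows, never from a script. Its argument "rows" is a list of rows, each a list of 3 entries, a list of its own where there are three numbers: the finger opening in cm, from 0 to 8.54, then the shift along the tool's x, y, z in cm, then the turn about the tool's z in degrees. A call has 1 to 10 rows; each row shifts and turns the commanded pose from where the row before left it, along the tool's axes as they then stand; what a row does not reach is not made up. A row lasts 1/8 s, in which the tool goes at most 62.5 mm and 10.7 degrees, less where a joint would pass 70% of its speed; a pose out of reach is approached as far as the arm can. A call with a gripper value outside its range is refused whole. The fingers move at their own pace and stop on an object; "newtons" is the grip in N (left out, the last holds). Time passes only in rows, so rows that do not move let the fingers close. It gives the time, the measured TCP pose, the force, the opening and the grip force at its end, in the units of the state.
- ctrl.get_obs(): the state, without advancing time (a new reading comes with each control period).
- ctrl.get_image(name): name is "scene" or "top" or "wrist"; returns a dict with "frame" (384x512x3 uint8, red, green, blue), "range_z" (384x512 float32, m along the optical axis (not along the pixel's ray), 0 where there is no reading), "fx", "fy", "cx", "cy" (pixels), "k1" (the pictures are not rectified: a ray, as slopes to the right and down, at radius r is drawn at 1 + k1 r^2 times it, then the intrinsics apply), "cam_to_world" (4x4, takes a point from camera to world coordinates). Camera axes: x right, y down, z forward; pixel columns grow to the right and rows downward; lengths in m; the calibration is good to about 2 mm. A picture is of the moment at which its call begins.
- ctrl.finish_job(): hands the job in; it is judged then, once.
The state is a dict: "t": time; "q": joint angles; "dq": joint speeds; "effort": joint torques, N m; "tool_pos": TCP position; "tool_rot": TCP orientation; "contact_force": force on the tool from outside, world axes, zero at the start; "wrist_torque": the same for the moment, N m; "opening": finger opening in m; "grip_force": force on a finger pad.
Only numpy, scipy, OpenCV 4.12 (cv2) and the standard library are available. Lean on these libraries where they do the work, as an engineer would, in place of code of your own. Each camera call takes 0.05 s, during which the arm holds its last target. There are 200 camera calls.

## Working session

There is one attempt and no reset: what is moved stays moved. The work goes in short steps, Python scripts to look and compute and a tool call to move; the robot and the scene stay as the last step left them, time stands still between calls to the robot, and variables do not carry over. Pictures are saved under pics/ and viewed, at most 14 in all, crops included, and the job is handed in when it is done.

Besides the shell and the picture viewer there is one more tool, called after "Call:" as name([rows], argument=value, ...), one row to a line, values as JSON. send_rows: Moves the arm, as the interface text tells. Its arguments: {"type":"object","properties":{"rows":{"type":"array","items":{"type":"array"}},"newtons":{"type":"number"}},"required":["rows"]}

```bash
ls; mkdir -p pics
cat > h.py <<'E'
import numpy as np,cv2,pickle
from station import ctrl
def grab(n):
    d=ctrl.get_image(n); pickle.dump(d,open(n+'.pkl','wb')); return d
def load(n): return pickle.load(open(n+'.pkl','rb'))
def save(d,f,crop=None,s=1):
    im=d['frame'][...,::-1]
    if crop: im=im[crop[1]:crop[3],crop[0]:crop[2]]
    cv2.imwrite('pics/'+f,cv2.resize(im,None,fx=s,fy=s,interpolation=cv2.INTER_CUBIC))
def rays(d,u,v):
    x=(np.asarray(u,float)-d['cx'])/d['fx'];y=(np.asarray(v,float)-d['cy'])/d['fy']
    a,b=x.copy(),y.copy()
    for _ in range(8):
        f=1+d['k1']*(a*a+b*b);a=x/f;b=y/f
    return np.stack([a,b,np.ones_like(a)],-1)
def onz(d,u,v,z):
    T=np.array(d['cam_to_world']);r=rays(d,u,v)@T[:3,:3].T;c=T[:3,3]
    return c+r*((z-c[2])/r[...,2])[...,None]
def cloud(d):
    v,u=np.mgrid[:384,:512];T=np.array(d['cam_to_world'])
    return rays(d,u,v)*d['range_z'][...,None]@T[:3,:3].T+T[:3,3]
E
python3 - <<'E'
from h import *
for n in ['top','scene','wrist']:
    d=grab(n); save(d,n+'0.png',s=1.5); print(n,d['k1'],d['fx'],np.round(d['cam_to_world'],3).tolist())
print(ctrl.get_obs())
E
```

```text
pics
top -0.14571621924724165 414.7722303344507 [[-0.014, -0.986, 0.167, 0.336], [-1.0, 0.014, -0.002, -0.079], [-0.001, -0.167, -0.986, 1.446], [0.0, 0.0, 0.0, 1.0]]
scene -0.037276327026290426 392.68860640819014 [[0.779, 0.455, -0.432, 1.017], [0.627, -0.554, 0.548, -0.64], [0.01, -0.697, -0.717, 0.815], [0.0, 0.0, 0.0, 1.0]]
wrist 0.029598767922001012 311.62231232690414 [[0.332, 0.905, 0.268, 0.138], [0.943, -0.318, -0.096, 0.614], [-0.002, 0.284, -0.959, 0.373], [0.0, 0.0, 0.0, 1.0]]
{'t': 0.15, 'q': array([ 1.11502889e+00,  5.32306381e-02,  1.61396570e+00, -1.33495506e-05,
        1.47598772e+00, -1.19011002e-01]), 'dq': array([-0.00068039, -0.00239589, -0.00568144, -0.00172774,  0.00014343,
        0.00143292]), 'effort': array([ 1.17366440e-04, -3.94242704e+01, -3.70722127e+01, -1.37957340e-04,
        4.65052173e-03,  1.88660714e-06]), 'tool_pos': array([0.206315  , 0.5894592 , 0.23033737]), 'tool_rot': array([-5.26404204e-01, -3.09673106e+00,  2.40284205e-03]), 'contact_force': array([-0.8375657 , -0.38494798,  1.00162164]), 'wrist_torque': array([ 0.01043453,  0.01111532, -0.03134888]), 'grip_force': 0.0, 'opening': 0.08515409573298777}
```

View pics/top0.png

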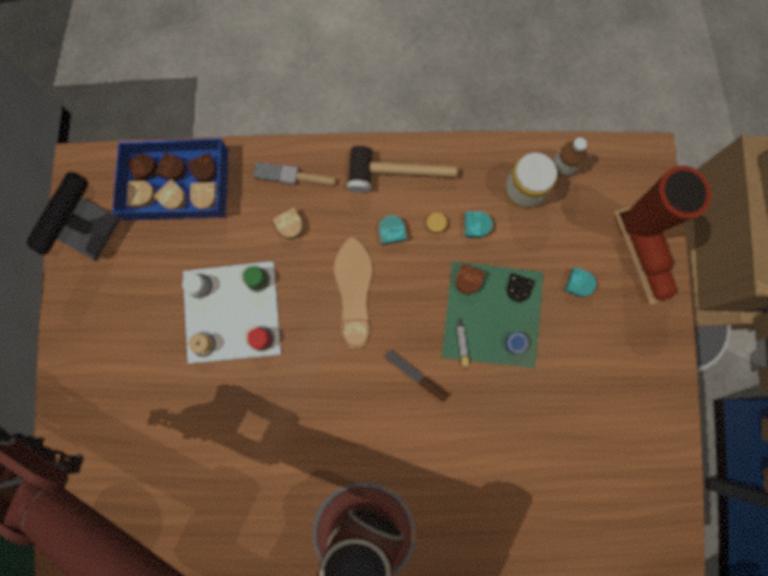

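View pics/scene0.png

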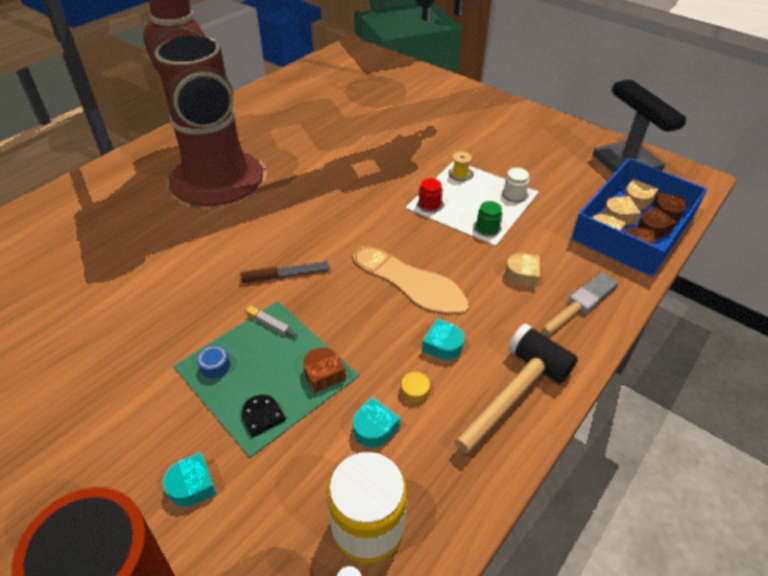

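The top view shows the white board on the left: white pot (198,285), red pot (259,338), so they are diagonal, green (254,277), spool (202,343). The sole is at (353,290) with its toe up. On the mat are the heel block (470,280), top piece (520,287), tin (517,343) and punch (463,343, brass butt towards the robot).

Look-alikes: 
- For the heel block: three turquoise blocks (392,229), (478,223), (581,282), the tan block (289,223) and the brown blocks in the blue bin. The brown block on the mat fits the description. 
- For the tin: the yellow tin (437,222). The blue one on the mat fits.
- For the punch: the chisel and knife. The punch on the mat fits.

Run:
```python
from h import *
def px(n,u,v,r=2):
    d=load(n);P=cloud(d);u=int(u/1.5);v=int(v/1.5)
    w=P[v-r:v+r+1,u-r:u+r+1].reshape(-1,3);return np.round(np.median(w,0),4)
T=dict(block=(470,280),top=(520,287),tin=(517,343),punch=(463,345),white=(198,285),red=(259,338),green=(254,277),spool=(202,343),sole=(353,290),seat=(355,333),board=(231,312),mat=(492,330))
S=dict(block=(323,362),top=(263,412),tin=(212,358),punch=(277,325),white=(516,177),red=(430,186),green=(489,212),spool=(461,160),sole=(415,285),seat=(372,260),board=(473,200),mat=(290,395))
for k in T: print(k,'top',px('top',*T[k]),'scene',px('scene',*S[k]))
d=load('top'); P=cloud(d); hsv=cv2.cvtColor(d['frame'],cv2.COLOR_RGB2HSV)
# sole: depth 6mm; colour
for z in(0.0,):
  for name,(a,b) in dict(toe=(350,238),heel=(356,348)).items(): print(name,onz(d,a/1.5,b/1.5,.006))
save(d,'topcrop.png',(110,145,370,255),3)
```

```text
block top [ 0.5719 -0.2518  0.0325] scene [ 0.5772 -0.2472  0.0336]
top top [ 0.5556 -0.3693  0.0134] scene [ 0.5586 -0.3674  0.0128]
tin top [ 0.4249 -0.354   0.0303] scene [ 0.4298 -0.3566  0.0319]
punch top [ 0.4214 -0.2313  0.0153] scene [ 0.4481 -0.2319  0.0161]
white top [0.5629 0.3722 0.0567] scene [0.5753 0.3744 0.0557]
red top [0.4415 0.23   0.0571] scene [0.4487 0.2281 0.0566]
green top [0.5821 0.2437 0.057 ] scene [0.5933 0.2349 0.0557]
spool top [0.4327 0.3635 0.0504] scene [0.4387 0.3624 0.0504]
sole top [0.5559 0.02   0.0048] scene [0.5722 0.0094 0.0044]
seat top [0.4536 0.017  0.006 ] scene [0.4656 0.0131 0.0057]
board top [0.5063 0.3072 0.0028] scene [0.5125 0.3115 0.0022]
mat top [ 0.4557 -0.3042  0.0026] scene [ 0.5656 -0.3149  0.0039]
toe [0.67936624 0.02576901 0.006     ]
heel [0.41875408 0.01258526 0.006     ]
```

View pics/topcrop.png

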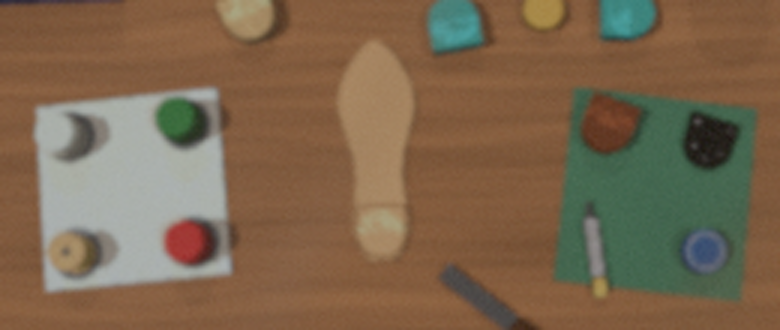

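Heights agree between the two views: block about 33 mm, tin about 31, top piece about 13, punch about 16. The crop confirms which parts are meant, and that white and red are diagonal, so the tin goes to the board centre. Next I move to wrist views of the board, sole and mat.

Call:
send_rows([
  [8.5,[0,0,0],-9.7],
  [8.5,[0,0,0],-9.6],
  [8.5,[-3.2,-3.6,-0.6],0],
  [8.5,[-3.2,-3.6,-0.6],0],
  [8.5,[-3.2,-3.6,-0.6],0],
  [8.5,[-3.2,-3.6,-0.6],0],
  [8.5,[-3.2,-3.6,-0.6],0],
  [8.5,[-3.2,-3.6,-0.6],0],
  [8.5,[-3.2,-3.6,-0.6],0],
  [8.5,[0,0,0],0],
])

```text
t: 1.4
tool_pos: [0.4323, 0.3359, 0.2736]
tool_rot: [0.007, 3.141, -0.0]
contact_force: [-0.8, 0.5, 0.2]
opening: 0.085
grip_force: 0.0
```

```bash
cat >> h.py <<'E'
from scipy.spatial.transform import Rotation as Ro
def pose():
    o=ctrl.get_obs();R=Ro.from_rotvec(o['tool_rot']).as_matrix()
    return o,np.array(o['tool_pos']),R
def plan(x=None,y=None,z=None,yaw=None):
    """yaw: world heading in deg of tool x. turn first, then shift"""
    o,p,R=pose();h=np.degrees(np.arctan2(R[1,0],R[0,0]))
    th=0 if yaw is None else -((yaw-h+180)%360-180)
    R2=R@Ro.from_euler('z',th,degrees=True).as_matrix()
    t=np.array([p[i] if q is None else q for i,q in enumerate((x,y,z))])
    print('at',p.round(4),'yaw',h.round(2),'q',o['q'].round(2),'op',o['opening'],'grip',o['grip_force'],'t',o['t'],'| turn',round(float(th),2),'shift cm',(R2.T@(t-p)*100).round(2))
E
python3 - <<'E'
from h import *
d=grab('wrist');pickle.dump(d,open('wboard.pkl','wb'));plan(.46,.0,.28,180)
E
```

```text
at [0.4312 0.337  0.2732] yaw 179.85 q [ 0.53 -0.16  1.74  0.    1.55 -1.04] op 0.0851925485796151 grip 0.0 t 1.45 | turn -0.15 shift cm [ -2.88 -33.7   -0.69]
```

Call:
send_rows([
  [8.5,[-0.4,-4.8,-0.1],0],
  [8.5,[-0.4,-4.8,-0.1],0],
  [8.5,[-0.4,-4.8,-0.1],0],
  [8.5,[-0.4,-4.8,-0.1],0],
  [8.5,[-0.4,-4.8,-0.1],0],
  [8.5,[-0.4,-4.8,-0.1],0],
  [8.5,[-0.4,-4.9,-0.1],0],
  [8.5,[0,0,0],0],
])

```text
t: 2.45
tool_pos: [0.4584, -0.0004, 0.2799]
tool_rot: [-0.005, -3.141, -0.0]
contact_force: [-0.1, 0.7, 0.2]
opening: 0.0849
grip_force: 0.0
```

Run:
```python
from h import *
d=grab('wrist');pickle.dump(d,open('wsole.pkl','wb'));plan(.46,-.3,.28,180)
```

```text
at [0.4583 0.001  0.2799] yaw 179.93 q [-0.16 -0.39  1.92  0.    1.61 -1.73] op 0.08474096440912993 grip 0.0 t 2.5 | turn -0.07 shift cm [ -0.17 -30.1   -0.04]
```

Call:
send_rows([
  [8.5,[0,-4.3,0],0],
  [8.5,[0,-4.3,0],0],
  [8.5,[0,-4.3,0],0],
  [8.5,[0,-4.3,0],0],
  [8.5,[0,-4.3,0],0],
  [8.5,[0,-4.3,0],0],
  [8.5,[0,-4.2,0],0],
  [8.5,[0,0,0],0],
])

```text
t: 3.5
tool_pos: [0.4593, -0.2991, 0.2795]
tool_rot: [-0.0, -3.141, -0.002]
contact_force: [0.5, -0.2, -0.6]
opening: 0.085
grip_force: 0.0
```

Run:
```python
from h import *
d=grab('wrist');pickle.dump(d,open('wmat.pkl','wb'));plan(.46,-.3,.28,180)
ims=[cv2.resize(load(n)['frame'][...,::-1],(400,300)) for n in('wboard','wsole','wmat')]
cv2.imwrite('pics/w3.png',np.vstack([np.hstack(ims[:2]),np.hstack([ims[2],ims[2]*0])]))
```

```text
at [ 0.4593 -0.298   0.2796] yaw -179.95 q [-0.71 -0.16  1.73  0.    1.57 -2.28] op 0.08491911293768446 grip 0.0 t 3.55 | turn 0.05 shift cm [-0.07 -0.2  -0.04]
```

View pics/w3.png

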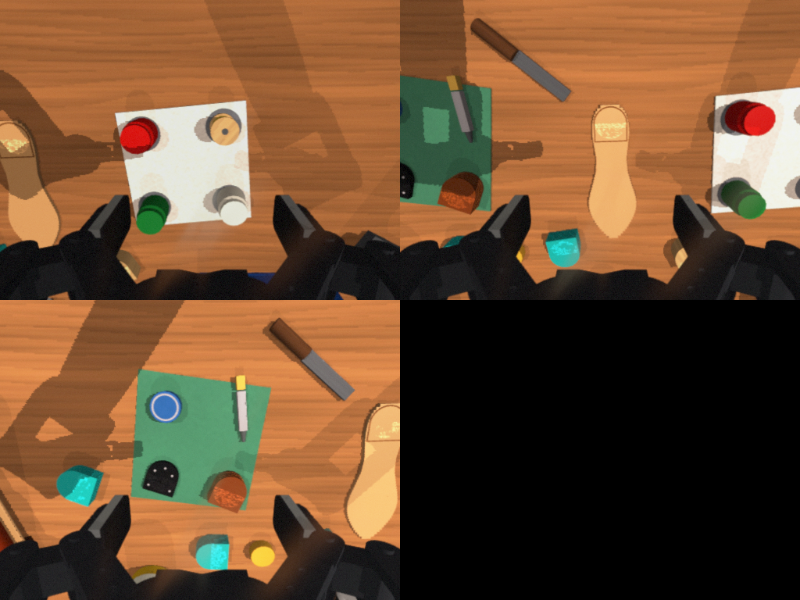

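Upper left is the board with all pots. Upper right shows the whole sole, heel (610,107) and toe (613,237), plus its seat line. Lower left is the mat: tin (165,407), punch (241,407), top piece (161,478) and block (227,490). Now I fit poses from depth and colour.

```bash
cat >> h.py <<'E'
from scipy.optimize import minimize
def dshape():
    a=np.linspace(np.pi/2,1.5*np.pi,40) # rounded back: ellipse 29 x 29 from x=-4
    return np.vstack([[.029,-.029],[.029,.029],np.c_[-.004+.029*np.cos(a),.029*np.sin(a)]])
def fitpoly(pts,poly):
    """best (x,y,yaw deg) of polygon over top-surface points, by overlap of the hulls"""
    hull=cv2.convexHull((pts*1e3).astype(np.float32))[:,0]/1e3; c=hull.mean(0)
    def cost(p):
        th=p[2]/1e3*20;R=np.array([[np.cos(th),-np.sin(th)],[np.sin(th),np.cos(th)]])
        q=(poly@R.T+p[:2]/1e3); A=cv2.contourArea
        f=lambda v:((v-c)*1e3).astype(np.float32)
        h,g=cv2.convexHull(f(hull)),cv2.convexHull(f(q))
        i=cv2.intersectConvexConvex(h,g)[0]
        return 1-i/(A(h)+A(g)-i)
    best=min((minimize(cost,[c[0]*1e3,c[1]*1e3,a*50],method='Nelder-Mead',options=dict(xatol=.05,fatol=1e-4,maxiter=400)) for a in np.arange(8)*np.pi/4),key=lambda r:r.fun)
    return best.x[0]/1e3,best.x[1]/1e3,np.degrees(best.x[2]/50),best.fun
def big(m):
    n,l,s,_=cv2.connectedComponentsWithStats(cv2.morphologyEx(m.astype(np.uint8),cv2.MORPH_OPEN,np.ones((3,3))));return l==1+s[1:,4].argmax()
def seg(d,cx,cy,r,zlo,zhi,hs=None):
    P=cloud(d);m=(np.hypot(P[...,0]-cx,P[...,1]-cy)<r)&(P[...,2]>zlo)&(P[...,2]<zhi)&(d['range_z']>0)
    if hs is not None: m&=hs(cv2.cvtColor(d['frame'],cv2.COLOR_RGB2HSV).astype(int))
    return P[big(m)]
E
cat > meas.py <<'E'
from h import *
def ps(n,p,*a): print(n,len(p),'z',np.median(p[:,2]).round(4),*np.round(a,4).tolist())
for n in('wmat','top','wsole'):
    d=load(n);print(n)
    try:
        p=seg(d,.575,-.25,.06,.027,.045);ps('block',p,fitpoly(p[:,:2],dshape()))
        if n!='wsole':
            p=seg(d,.557,-.368,.06,.005,.02,lambda h:h[...,2]<70);ps('topp',p,fitpoly(p[:,:2],dshape()))
            p=seg(d,.428,-.355,.05,.022,.04);ps('tin',p,cv2.minEnclosingCircle((p[:,:2]).astype(np.float32))[0])
        p=seg(d,.43,-.232,.08,.010,.025);ps('punch',p,p.mean(0))
        r=cv2.minAreaRect((p[:,:2]*1e3).astype(np.float32));print(r, np.polyfit(p[:,0],p[:,1],1))
    except Exception as e: print(e)
for n in('wsole','top'):
    d=load(n);p=seg(d,.55,.017,.17,.0035,.011,lambda h:(h[...,1]<150)&(h[...,2]>90))
    q=p[:,:2]*1e3;q=q.astype(np.float32);v=np.linalg.eigh(np.cov(q.T))[1][:,1];v*=np.sign(v[0]);w=np.array([-v[1],v[0]])
    s,t=q@v,q@w;o=v*(s.max()+s.min())/2+w*np.median(t)
    ps('sole '+n,p,o/1e3,np.degrees(np.arctan2(v[1],v[0])),np.ptp(s),np.ptp(t),(o-95*v)/1e3)
    print('widths',[ (int(k),np.round(np.percentile(t[abs(s-(o@v)-k)<4],[1,99])-o@w,1).tolist()) for k in(-95,-60,0,50,90)])
for n in('wboard','top'):
    d=load(n)
    for k,c in dict(white=(.57,.373),red=(.445,.229),green=(.587,.24),spool=(.436,.363)).items():
        p=seg(d,*c,.045,.047,.065);ps(k,p,cv2.minEnclosingCircle(p[:,:2].astype(np.float32)))if 0 else ps(k,p,cv2.minEnclosingCircle(p[:,:2].astype(np.float32))[0])
    p=seg(d,.51,.303,.17,-.01,.02,lambda h:(h[...,1]<60)&(h[...,2]>90));print('board',cv2.minAreaRect((p[:,:2]*1e3).astype(np.float32)))
E
python3 meas.py
```

```text
wmat
block 1683 z 0.0329 [0.5751, -0.2513, 337.3409, 0.0266]
topp 1471 z 0.013 [0.5547, -0.3716, 340.2375, 0.0247]
tin 1274 z 0.0315 [0.4257, -0.3573]
punch 671 z 0.0168 [0.4384, -0.2312, 0.0164]
((443.9030456542969, -230.110595703125), (85.32011413574219, 14.32193374633789), 5.993720531463623) [ 0.10330801 -0.27645904]
top
block 245 z 0.0324 [0.5742, -0.2493, 339.2012, 0.0871]
topp 249 z 0.0123 [0.5536, -0.3704, 339.5127, 0.0799]
tin 170 z 0.0307 [0.424, -0.3568]
punch 57 z 0.016 [0.4435, -0.2287, 0.016]
((443.8745422363281, -228.70663452148438), (45.36794662475586, 14.635269165039062), 1.5476412773132324) [ 0.06651329 -0.25821476]
wsole
block 1776 z 0.033 [0.5753, -0.2507, 338.5525, 0.0304]
punch 806 z 0.0166 [0.437, -0.2296, 0.016]
((443.39111328125, -230.46194458007812), (85.66044616699219, 16.088485717773438), 5.75966215133667) [ 0.1026874  -0.27443309]Traceback (most recent call last):
  File "meas.py", line 17, in <module>
    ps('sole '+n,p,o/1e3,np.degrees(np.arctan2(v[1],v[0])),np.ptp(s),np.ptp(t),(o-95*v)/1e3)
    ~~^^^^^^^^^^^^^^^^^^^^^^^^^^^^^^^^^^^^^^^^^^^^^^^^^^^^^^^^^^^^^^^^^^^^^^^^^^^^^^^^^^^^^^
  File "meas.py", line 2, in ps
    def ps(n,p,*a): print(n,len(p),'z',np.median(p[:,2]).round(4),*np.round(a,4).tolist())
                                                                   ~~~~~~~~^^^^^
    return _wrapfunc(a, 'round', decimals=decimals, out=out)
    return _wrapit(obj, method, *args, **kwds)
    conv = _array_converter(obj)
ValueError: setting an array element with a sequence. The requested array has an inhomogeneous shape after 1 dimensions. The detected shape was (5,) + inhomogeneous part.
```

```bash
sed -i 's/np.round(a,4).tolist()/[np.round(x,4).tolist() for x in a]/' meas.py; python3 meas.py | sed -n '/sole wsole/,$p'
python3 - <<'E'
from h import *
save(load('wmat'),'matcrop.png',(150,80,360,270),3)
E
```

```text
sole wsole 5541 z 0.006 [0.5847, 0.0184] 1.8147 194.7068 88.0154 [0.4898, 0.0154]
widths [(-95, [-29.6, 29.6]), (-60, [-27.0, 26.5]), (0, [-39.8, 40.5]), (50, [-39.2, 39.2]), (90, [-16.5, 15.0])]
sole top 38 z 0.0069 [0.595, 0.0482] -71.6342 28.9434 19.1229 [0.5651, 0.1383]Traceback (most recent call last):
  File "meas.py", line 18, in <module>
    print('widths',[ (int(k),np.round(np.percentile(t[abs(s-(o@v)-k)<4],[1,99])-o@w,1).tolist()) for k in(-95,-60,0,50,90)])
                                      ~~~~~~~~~~~~~^^^^^^^^^^^^^^^^^^^^^^^^^^^^
    return _quantile_unchecked(
        a, q, axis, out, overwrite_input, method, keepdims, weights)
    return _ureduce(a,
                    func=_quantile_ureduce_func,
    ...<5 lines>...
                    overwrite_input=overwrite_input,
                    method=method)
    r = func(a, **kwargs)
    result = _quantile(arr,
                       quantiles=q,
    ...<2 lines>...
                       out=out,
                       weights=wgt)
    slices_having_nans = np.isnan(arr[-1, ...])
                                  ~~~^^^^^^^^^
IndexError: index -1 is out of bounds for axis 0 with size 0
```

View pics/matcrop.png

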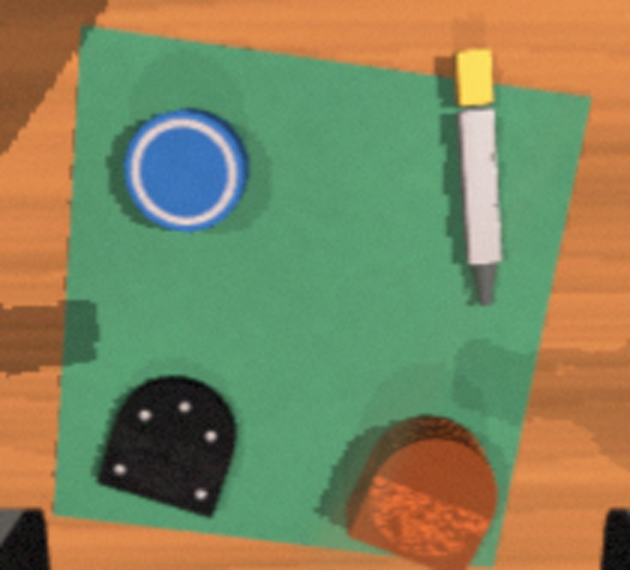

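The crop confirms both D flats face the bottom-left (+x, slightly −y): top piece at (170,445), block at (425,490). The punch tip is at (485,300) and the butt at (473,75). I redo the sole and board fits.

```bash
cat > meas2.py <<'E'
from h import *
def sole(n,zlo=.0032):
    d=load(n);P=cloud(d);m=(abs(P[...,0]-.55)<.15)&(abs(P[...,1]-.017)<.065)&(P[...,2]>zlo)&(P[...,2]<.011)
    m=cv2.morphologyEx(m.astype(np.uint8),cv2.MORPH_CLOSE,np.ones((5,5)));p=P[big(m)]
    q=p[:,:2]*1e3;v=np.linalg.eigh(np.cov(q.T))[1][:,1];v*=np.sign(v[0]);w=np.array([-v[1],v[0]])
    s,t=q@v,q@w;o=v*(s.max()+s.min())/2+w*(t.max()+t.min())/2
    print('sole',n,len(q),o.round(1),'deg',np.degrees(np.arctan2(v[1],v[0])).round(2),np.ptp(s).round(1),np.ptp(t).round(1),'seat',(o-95*v).round(1))
    print([(k,np.round(np.percentile(t[abs(s-(o@v)-k)<3],[1,99])-o@w,1).tolist()) for k in(-110,-95,-60,-20,50,90)if (abs(s-(o@v)-k)<3).any()])
sole('wsole');sole('top')
for n in('wboard','top'):
    d=load(n)
    for k,c in dict(white=(.57,.373),red=(.445,.229),green=(.587,.24),spool=(.436,.363)).items():
        p=seg(d,*c,.045,.044,.065);print(k,np.median(p[:,2]).round(4),np.round(cv2.minEnclosingCircle(p[:,:2].astype(np.float32)*1000),1)if 0 else [np.round(x,1) for x in cv2.minEnclosingCircle(p[:,:2].astype(np.float32)*1000)])
    p=seg(d,.51,.303,.17,-.01,.02,lambda h:(h[...,1]<60)&(h[...,2]>90));print('board',cv2.minAreaRect((p[:,:2]*1e3).astype(np.float32)))
d=load('wmat');P=cloud(d);hsv=cv2.cvtColor(d['frame'],cv2.COLOR_RGB2HSV)
for u,v in((474,50),(485,300)): print('punch end',P[int(80+v/3),int(150+u/3)].round(4),onz(d,150+u/3,80+v/3,.012).round(4))
d=load('wsole');save(d,'seat.png',(230,120,310,310),3)
E
python3 meas2.py
```

```text
sole wsole 7729 [533.7  16.6] deg 1.92 296.8 90.5 seat [438.8  13.4]
[(-110, [-15.7, 15.9]), (-95, [-26.8, 27.5]), (-60, [-31.3, 32.7]), (-20, [-27.6, 26.8]), (50, [-40.9, 40.5]), (90, [-43.2, 42.2])]
sole top 2737 [518.9   1.3] deg 0.16 365.7 159.9 seat [423.9   1. ]
[(-110, [-39.0, 69.2]), (-95, [-35.7, 77.8]), (-60, [-44.3, 79.1]), (-20, [-45.5, 77.3]), (50, [-44.5, 75.7]), (90, [-46.6, 75.3])]
white 0.0567 [array([569.2, 388.5]), np.float64(24.6)]
red 0.0569 [array([443.6, 234.9]), np.float64(25.0)]
green 0.0566 [array([586. , 247.5]), np.float64(24.8)]
spool 0.0511 [array([433.1, 371. ]), np.float64(22.5)]
board ((511.1376037597656, 309.0745849609375), (222.70907592773438, 221.96307373046875), 5.194945335388184)
white 0.0566 [array([567.7, 388.3]), np.float64(23.5)]
red 0.0561 [array([440.6, 235.5]), np.float64(25.0)]
green 0.0559 [array([585.4, 249.7]), np.float64(25.4)]
spool 0.051 [array([431.1, 370.8]), np.float64(22.7)]
board ((508.36883544921875, 310.285888671875), (225.5139617919922, 227.82374572753906), 5.051798343658447)
punch end [ 0.3769 -0.2342 -0.0006] [ 0.378  -0.2361  0.012 ]
punch end [ 0.4847 -0.2273  0.0128] [ 0.4849 -0.2263  0.012 ]
```

View pics/seat.png

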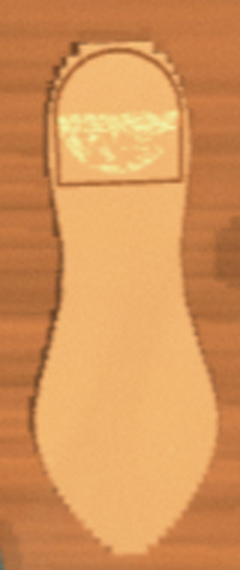

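Run:
```python
from h import *
d=load('wsole');f=lambda u,v:onz(d,230+u/3,120+v/3,.006)[:2]*1e3
a,b,k,toe,heel=[f(*x) for x in((58,185),(182,182),(119,48),(129,554),(117,42))]
w=(b-a);print('flat ends',a,b,np.hypot(*w)); print('back',k,'toe',toe,'heel',heel,'L',np.hypot(*(toe-heel)))
v=toe-heel;v/=np.hypot(*v);print('axis deg',np.degrees(np.arctan2(v[1],v[0])),'flat normal deg',np.degrees(np.arctan2(-w[0],w[1])))
m=(a+b)/2;print('D len',(m-k)@v,'seat from flat',m-29*v,'from back',k+33*v,'from ends',(toe+heel)/2-95*v,'mid',(toe+heel)/2)
# colour outline symmetric axis
h=cv2.cvtColor(d['frame'],cv2.COLOR_RGB2HSV).astype(int);print(h[230,270],h[150,225],h[250,225],h[150,262])
import itertools
B=d['frame'][...,2].astype(int)
m=np.zeros((384,512),bool);m[130:306,235:308]=(B>85)[130:306,235:308];m=big(cv2.morphologyEx(m.astype(np.uint8),cv2.MORPH_CLOSE,np.ones((5,5))))
vv,uu=np.nonzero(m);q=onz(d,uu,vv,.006)[:,:2]*1e3;e=np.linalg.eigh(np.cov(q.T))[1][:,1];e*=np.sign(e[0]);n=np.array([-e[1],e[0]]);s,t=q@e,q@n
o=e*(s.max()+s.min())/2+n*(t.max()+t.min())/2
print('colour',len(q),o,np.degrees(np.arctan2(e[1],e[0])),np.ptp(s),np.ptp(t),'seat',o-95*e)
```

```text
flat ends [487.79554519 -12.34845172] [486.6644009   44.42725454] 56.78697304803316
back [426.09671619  15.22541385] toe [683.82793849  21.85184931] heel [423.50483817  14.33275437] L 260.4316673340123
axis deg 1.6544542558964488 flat normal deg 1.1413547351958608
D len 61.13127320294506 seat from flat [458.24206237  15.20212323] from back [459.08295937  16.17817868] from ends [458.70599129  15.349494  ] mid [553.66638833  18.09230184]
[ 16 136 240] [ 13 167 177] [ 13 168 196] [ 16 133 242]
colour 7599 [552.97919099  17.81465038] 1.7299031806713436 259.96633444434144 89.40751286453049 seat [458.02248811  14.94679805]
```

Four independent estimates agree: seat (0.4585, 0.0153), axis 1.7°, sole middle (0.5533, 0.018), board centre (0.509, 0.310). Go for the block, gripped across its parallel sides, 8 mm towards the flat.

```bash
python3 -c "
from h import *
plan(.5826,-.254,.05,158)"
```

```text
at [ 0.4593 -0.298   0.2796] yaw -179.95 q [-0.71 -0.16  1.73  0.    1.57 -2.28] op 0.08491911293768446 grip 0.0 t 3.55 | turn 22.05 shift cm [-9.81  8.66 22.96]
```

Call:
send_rows([
  [8.5,[0,0,2],7.4],
  [8.5,[0,0,2],7.4],
  [8.5,[0,0,2],7.3],
  [8.5,[-3.3,2.9,2],0],
  [8.5,[-3.3,2.9,2],0],
  [8.5,[-3.2,2.9,2],0],
  [8.5,[0,0,3],0],
  [8.5,[0,0,3],0],
  [8.5,[0,0,3],0],
  [8.5,[0,0,0],0],
])

```text
t: 4.8
tool_pos: [0.5805, -0.2516, 0.0671]
tool_rot: [-0.597, -3.078, -0.004]
contact_force: [-0.6, 0.2, -0.5]
opening: 0.0847
grip_force: 0.0
```

```bash
python3 -c "
from h import *
plan(.5826,-.254,.009,158)"
```

```text
at [ 0.5805 -0.2516  0.0671] yaw 158.06 q [-0.53  0.22  1.71  0.    1.21 -1.71] op 0.08467484218912923 grip 0.0 t 4.8 | turn 0.06 shift cm [-0.32 -0.16  5.81]
```

Call:
send_rows([
  [8.5,[-0.3,-0.2,1.5],0],
  [8.5,[0,0,1.5],0],
  [8.5,[0,0,1.5],0],
  [8.5,[0,0,0.7],0],
  [8.5,[0,0,0.6],0],
  [8.5,[0,0,0],0],
])

```text
t: 5.55
tool_pos: [0.5839, -0.2584, 0.0119]
tool_rot: [-0.602, -3.083, -0.0]
contact_force: [-0.1, -0.8, 0.9]
opening: 0.0853
grip_force: 0.0
```

Call:
send_rows([
  [5.0,[0,0,0],0],
  [5.0,[0,0,0],0],
  [5.0,[0,0,0],0],
  [5.0,[0,0,0],0],
  [5.0,[0,0,0],0],
  [5.0,[0,0,0],0],
  [5.0,[0,0,0],0],
  [5.0,[0,0,0],0],
], newtons=35)

```text
t: 6.55
tool_pos: [0.5848, -0.2588, 0.0132]
tool_rot: [0.602, 3.082, -0.001]
contact_force: [-0.8, 0.0, 6.1]
opening: 0.057
grip_force: 39.8
```

```bash
python3 -c "
from h import *
plan(.4665,.0156,.10,181.6)"
```

```text
at [ 0.5848 -0.2588  0.0132] yaw 157.9 q [-0.53  0.3   1.72  0.    1.12 -1.72] op 0.05699978565537101 grip 39.82906283450575 t 6.55 | turn -23.7 shift cm [11.05 27.75 -8.71]
```

Call:
send_rows([
  [5.0,[0,0,-1.5],0],
  [5.0,[0,0,-3],0],
  [5.0,[0,0,-4.2],0],
  [5.0,[0,0,0],-8],
  [5.0,[0,0,0],-8],
  [5.0,[0,0,0],-7.7],
  [5.0,[1.9,4.6,0],0],
  [5.0,[1.9,4.6,0],0],
  [5.0,[1.9,4.6,0],0],
  [5.0,[1.8,4.6,0],0],
])

```text
t: 7.8
tool_pos: [0.5025, -0.0751, 0.099]
tool_rot: [0.043, -3.14, -0.001]
contact_force: [-0.0, 0.8, -0.4]
opening: 0.0574
grip_force: 39.1
```

Call:
send_rows([
  [5.0,[1.8,4.6,0],0],
  [5.0,[1.4,4.6,0],0],
  [5.0,[0,0,0],0],
  [5.0,[0,0,0],0],
])

```text
t: 8.3
tool_pos: [0.4694, 0.0143, 0.0994]
tool_rot: [0.045, -3.141, 0.001]
contact_force: [1.1, 0.5, -1.4]
opening: 0.0571
grip_force: 39.1
```

Run:
```python
from h import *
plan(.4705,.0158,.0175,181.6)
d=grab('wrist');save(d,'wg1.png',(100,130,420,384),2)
o,p,R=pose()
for n in('wrist','top'):
    if n=='top':d=grab('top')
    q=seg(d,p[0]-.01,p[1],.06,.06,.13,lambda h:((h[...,0]<12)|(h[...,0]>170))&(h[...,1]>120)&(h[...,2]>40));print(n,len(q),np.median(q,0),q.min(0),q.max(0))
```

```text
at [0.4694 0.0143 0.0994] yaw -178.37 q [-0.13 -0.21  2.09 -0.    1.26 -1.73] op 0.057050240426269244 grip 39.05712091114765 t 8.3 | turn 0.03 shift cm [-0.12  0.15  8.19]
wrist 15757 [0.4559235  0.01401777 0.11921183] [ 0.42482085 -0.01509272  0.10105271] [0.48777661 0.04344956 0.12163858]
top 43 [0.43469139 0.01608039 0.11938117] [0.4282708  0.0030143  0.11220829] [0.44121193 0.03527434 0.12266726]
```

View pics/wg1.png

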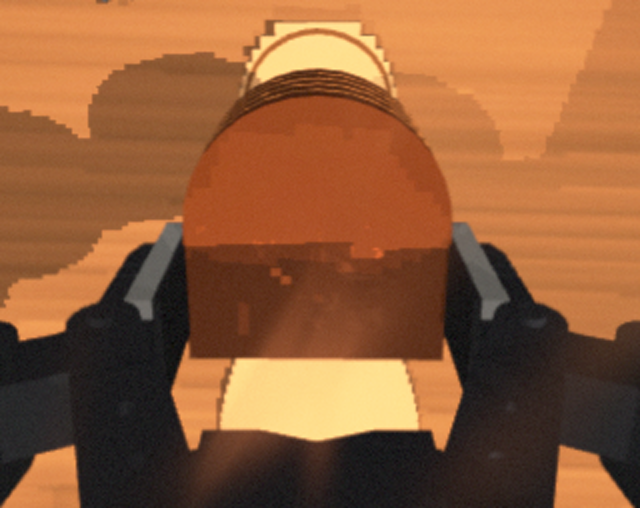

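The wrist view shows the block held squarely, the flat towards the toe and the seat outline beyond it. Its measured top gives origin (0.4583, 0.0142), bottom 9.9 mm below the TCP. Lower it.

Call:
send_rows([
  [5.0,[0,0.1,2.5],0],
  [5.0,[0,0,2.5],0],
  [5.0,[0,0,2],0],
  [5.0,[0,0,0.6],0],
  [5.0,[0,0,0.4],0],
  [5.0,[0,0,0.2],0],
  [5.0,[0,0,0],0],
])

```text
t: 9.28
tool_pos: [0.47, 0.0154, 0.0179]
tool_rot: [-0.044, 3.14, -0.0]
contact_force: [-1.2, 0.1, -1.3]
opening: 0.0571
grip_force: 39.0
```

```bash
python3 -c "
from h import *
plan(.4696,.0154,.016,181.6)"
```

```text
at [0.47   0.0154 0.0179] yaw -178.4 q [-0.13 -0.08  2.13 -0.    1.09 -1.72] op 0.05711988990264784 grip 39.04490874488147 t 9.275 | turn -0.0 shift cm [ 0.04 -0.    0.19]
```

Lower 2 mm, release gently, then rise.

Call:
send_rows([
  [5.0,[0,0,0.1],0],
  [5.0,[0,0,0.1],0],
  [5.0,[0,0,0],0],
])

```text
t: 9.65
tool_pos: [0.4698, 0.0155, 0.0162]
tool_rot: [-0.044, 3.141, -0.0]
contact_force: [-3.3, 0.0, 5.6]
opening: 0.0575
grip_force: 39.8
```

Call:
send_rows([
  [6.5,[0,0,0],0],
  [7.5,[0,0,0],0],
  [7.5,[0,0,0],0],
  [7.5,[0,0,0],0],
  [7.5,[0,0,-1],0],
  [7.5,[0,0,-3],0],
  [8.5,[0,0,-6],0],
  [8.5,[0,0,-6],0],
  [8.5,[0,0,-5],0],
  [8.5,[0,0,0],0],
])

```text
t: 10.9
tool_pos: [0.4723, 0.0152, 0.2321]
tool_rot: [-0.044, 3.13, -0.003]
contact_force: [0.8, -0.7, -0.1]
opening: 0.0851
grip_force: 0.0
```

Run:
```python
from h import *
d=grab('wrist');p=seg(d,.4585,.0154,.05,.027,.05);print(len(p),np.median(p[:,2]),fitpoly(p[:,:2],dshape()))
# top piece: -20 deg at (.5547,-.3716), grip 6mm fwd
a=np.radians(-20);plan(.5547+.006*np.cos(a),-.3716+.006*np.sin(a),.07,160)
```

```text
2732 0.03604643628075552 (np.float64(0.4580216308134603), np.float64(0.015140642140852109), np.float64(361.5286548059883), np.float64(0.013381873864767968))
at [0.4708 0.0154 0.2287] yaw -178.39 q [-0.13 -0.33  1.97  0.    1.5  -1.72] op 0.08494764258695918 grip 0.0 t 10.95 | turn 21.61 shift cm [-21.63 -33.52  15.95]
```

The block sits at (0.4580, 0.0151), yaw 1.5°, top 36 mm. Now the top piece.

Call:
send_rows([
  [8.5,[0,0,0],10.6],
  [8.5,[0,0,0],10.6],
  [8.5,[-2.7,-4.2,0.5],0.4],
  [8.5,[-2.7,-4.2,0.5],0],
  [8.5,[-2.7,-4.2,0.5],0],
  [8.5,[-2.7,-4.2,0.5],0],
  [8.5,[-2.7,-4.2,0.5],0],
  [8.5,[-2.7,-4.2,0.5],0],
  [8.5,[-2.7,-4.2,1],0],
  [8.5,[-2.7,-4.2,1],0],
])

```text
t: 12.2
tool_pos: [0.5571, -0.3749, 0.1727]
tool_rot: [-0.545, -3.091, -0.003]
contact_force: [-0.3, 0.4, -0.3]
opening: 0.0847
grip_force: 0.0
```

Call:
send_rows([
  [8.5,[0,0,3.5],0],
  [8.5,[0,0,3.5],0],
  [8.5,[0,0,3],0],
  [8.5,[0,0,0],0],
  [8.5,[0,0,0],0],
])

```text
t: 12.82
tool_pos: [0.5579, -0.374, 0.0757]
tool_rot: [0.545, 3.094, -0.0]
contact_force: [-0.3, -0.7, 0.9]
opening: 0.0851
grip_force: 0.0
```

Run:
```python
from h import *
a=np.radians(-20);plan(.5547+.006*np.cos(a),-.3716+.006*np.sin(a),.007,160)
```

```text
at [ 0.5579 -0.374   0.0757] yaw 160.0 q [-0.7   0.29  1.61  0.    1.24 -1.92] op 0.0851221337485041 grip 0.0 t 12.825 | turn 0.0 shift cm [-0.22  0.12  6.87]
```

The pads swing forward as they close, so I narrow to 6.6 cm first (the piece is 58 mm wide), then feel for the mat.

Call:
send_rows([
  [8.5,[-0.2,0.1,2],0],
  [8.5,[0,0,2],0],
  [6.6,[0,0,0.8],0],
  [6.6,[0,0,0.5],0],
  [6.6,[0,0,0],0],
  [6.6,[0,0,0],0],
  [6.6,[0,0,0],0],
])

```text
t: 13.7
tool_pos: [0.5605, -0.3741, 0.0231]
tool_rot: [0.545, 3.093, -0.001]
contact_force: [1.0, -0.1, -0.5]
opening: 0.066
grip_force: 0.0
```

Run:
```python
from h import *
a=np.radians(-20);plan(.5547+.006*np.cos(a),-.3716+.006*np.sin(a),.007,160)
d=grab('wrist');save(d,'wg2.png',(100,130,420,384),2)
P=cloud(d);u=[(x,y,P[y,x].round(4).tolist()) for y in (245,255,265,275,285) for x in (170,180,190,325,335,345)];print(u)
```

```text
at [ 0.5605 -0.3741  0.0231] yaw 160.0 q [-0.7   0.36  1.63 -0.    1.15 -1.92] op 0.06604362382475572 grip 0.0 t 13.7 | turn 0.0 shift cm [0.03 0.04 1.61]
[(170, 245, [0.5473, -0.4227, 0.0031]), (180, 245, [0.5371, -0.4029, 0.0376]), (190, 245, [0.5521, -0.413, 0.0007]), (325, 245, [0.5775, -0.3399, 0.0033]), (335, 245, [0.562, -0.3374, 0.0358]), (345, 245, [0.5633, -0.3332, 0.0362]), (170, 255, [0.5369, -0.4052, 0.046]), (180, 255, [0.5387, -0.4016, 0.0452]), (190, 255, [0.5569, -0.4145, 0.0034]), (325, 255, [0.5835, -0.3417, 0.0034]), (335, 255, [0.5622, -0.3395, 0.0438]), (345, 255, [0.5623, -0.3357, 0.0461]), (170, 265, [0.5376, -0.4029, 0.0548]), (180, 265, [0.5427, -0.4031, 0.0462]), (190, 265, [0.5627, -0.4169, 0.0036]), (325, 265, [0.5896, -0.3435, 0.0035]), (335, 265, [0.5661, -0.3409, 0.0449]), (345, 265, [0.5613, -0.3379, 0.055]), (170, 275, [0.5383, -0.401, 0.0624]), (180, 275, [0.5463, -0.4043, 0.0479]), (190, 275, [0.5559, -0.4078, 0.0305]), (325, 275, [0.5963, -0.3454, 0.0028]), (335, 275, [0.5698, -0.3423, 0.0465]), (345, 275, [0.5618, -0.3396, 0.0607]), (170, 285, [0.5419, -0.4024, 0.0629]), (180, 285, [0.5502, -0.4057, 0.0489]), (190, 285, [0.5755, -0.4228, 0.0022]), (325, 285, [0.6035, -0.3473, 0.0016]), (335, 285, [0.5733, -0.3438, 0.0482]), (345, 285, [0.566, -0.3408, 0.0606])]
```

View pics/wg2.png

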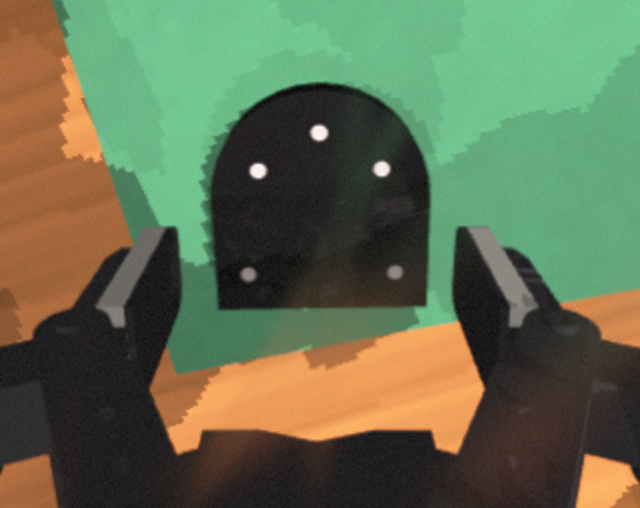

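The piece at (320,200) lies centred between the pads, flat towards the bottom. The pad tips read about 7 mm above the nominal TCP at this opening, so I go down to TCP ≈ 0.

Call:
send_rows([
  [6.6,[0,0,1],0],
  [6.6,[0,0,0.6],0],
  [6.6,[0,0,0.4],0],
  [6.6,[0,0,0.2],0],
  [6.6,[0,0,0],0],
])

```text
t: 14.38
tool_pos: [0.56, -0.3737, 0.0001]
tool_rot: [-0.545, -3.094, -0.0]
contact_force: [0.1, 0.0, -0.1]
opening: 0.066
grip_force: 0.0
```

Call:
send_rows([
  [5.0,[0,0,0],0],
  [5.0,[0,0,0],0],
  [5.0,[0,0,0],0],
  [5.0,[0,0,0],0],
  [5.0,[0,0,0],0],
], newtons=30)

```text
t: 15.0
tool_pos: [0.5603, -0.3739, 0.0007]
tool_rot: [0.545, 3.093, -0.001]
contact_force: [0.5, 0.4, 1.5]
opening: 0.0572
grip_force: 33.7
```

Run:
```python
from h import *
plan(.466,.0154,.13,181.6)
```

```text
at [ 0.5603 -0.3739  0.0007] yaw 160.0 q [-0.7   0.39  1.63 -0.    1.12 -1.92] op 0.05724307710404989 grip 33.67239195853472 t 15.0 | turn -21.6 shift cm [  8.34  39.18 -12.95]
```

Call:
send_rows([
  [5.0,[0,0,-1.5],0],
  [5.0,[0,0,-3],0],
  [5.0,[0,0,-4],0],
  [5.0,[0,0,-4.5],0],
  [5.0,[0,0,0],-10],
  [5.0,[0,0,0],-10],
  [5.0,[0,0,0],-1.6],
  [5.0,[1,4.9,0],0],
  [5.0,[1,4.9,0],0],
  [5.0,[1,4.9,0],0],
])

```text
t: 16.25
tool_pos: [0.5253, -0.2262, 0.1303]
tool_rot: [0.039, -3.141, -0.0]
contact_force: [0.9, 1.1, 0.3]
opening: 0.0568
grip_force: 33.4
```

Call:
send_rows([
  [5.0,[1,4.9,0],0],
  [5.0,[1,4.9,0],0],
  [5.0,[1.1,4.9,0],0],
  [5.0,[1.1,4.9,0],0],
  [5.0,[1.1,4.9,0],0],
  [5.0,[0,0,0],0],
  [5.0,[0,0,0],0],
])

```text
t: 17.12
tool_pos: [0.4663, 0.0155, 0.1306]
tool_rot: [-0.043, 3.141, -0.001]
contact_force: [-0.2, -0.6, -0.5]
opening: 0.0573
grip_force: 33.4
```

Run:
```python
from h import *
o,p,R=pose();d=grab('wrist')
q=seg(d,p[0]-.005,p[1],.06,p[2]-.005,p[2]+.03,lambda h:h[...,2]<95)
print(len(q),np.median(q,0),q.min(0),q.max(0),q[:,0].max()-.029)
# keep only area away from pads for side check
f=fitpoly(q[(abs(q[:,1]-p[1])<.031)][:,:2],dshape());print(f)
plan(.466,.0154,.036,181.6);save(d,'wg3.png',(100,130,420,384),2)
```

```text
13669 [0.45771521 0.01490128 0.14294939] [ 0.4275418  -0.01519069  0.13264897] [0.4907859  0.0455896  0.16046244] 0.46178589717903884
(np.float64(0.46064303014019786), np.float64(0.015305695162676212), np.float64(2.364130194693302), np.float64(0.020742703651333683))
at [0.4664 0.0151 0.1305] yaw -178.48 q [-0.13 -0.26  2.07 -0.    1.33 -1.72] op 0.057418090709216475 grip 33.42892862856388 t 17.175 | turn -0.08 shift cm [0.05 0.04 9.45]
```

View pics/wg3.png

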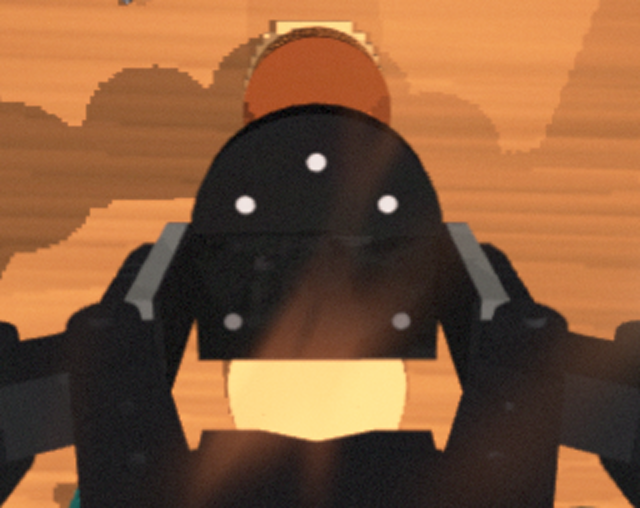

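The top piece is held level, flat towards the toe, origin (0.4606, 0.0153), bottom 2.5 mm above the TCP. It needs +2.5 mm along tool x, then down.

Call:
send_rows([
  [5.0,[0.25,0,3],0],
  [5.0,[0,0,3],0],
  [5.0,[0,0,2],0],
  [5.0,[0,0,0.8],0],
  [5.0,[0,0,0.5],0],
  [5.0,[0,0,0.2],0],
  [5.0,[0,0,0.1],0],
  [5.0,[0,0,0],0],
])

```text
t: 18.18
tool_pos: [0.464, 0.0157, 0.0348]
tool_rot: [-0.044, 3.14, -0.0]
contact_force: [-0.0, 0.0, -0.2]
opening: 0.0573
grip_force: 33.4
```

```bash
python3 -c "
from h import *
plan(.464,.0152,.0335,181.6)"
```

```text
at [0.464  0.0157 0.0348] yaw -178.39 q [-0.13 -0.12  2.14 -0.    1.13 -1.73] op 0.05727521311011112 grip 33.42090982943773 t 18.175 | turn 0.01 shift cm [ 0.   -0.05  0.13]
```

Call:
send_rows([
  [5.0,[0,0,0.15],0],
  [5.0,[0,0,0],0],
  [6.5,[0,0,0],0],
  [7.5,[0,0,0],0],
  [7.5,[0,0,0],0],
  [7.5,[0,0,-1],0],
  [7.5,[0,0,-3],0],
  [8.5,[0,0,-6],0],
  [8.5,[0,0,-6],0],
  [8.5,[0,0,0],0],
])

```text
t: 19.42
tool_pos: [0.4674, 0.0153, 0.2004]
tool_rot: [-0.044, 3.128, -0.003]
contact_force: [-0.0, -0.1, -0.3]
opening: 0.0849
grip_force: 0.0
```

Run:
```python
from h import *
d=grab('wrist');p=seg(d,.4585,.0154,.05,.040,.055);print(len(p),np.median(p[:,2]),fitpoly(p[:,:2],dshape()))
plan(.425,-.357,.06,180)
```

```text
3418 0.046054065895682894 (np.float64(0.45844250563954336), np.float64(0.015478626541085195), np.float64(362.44135421329617), np.float64(0.014890293518220354))
at [0.4655 0.0155 0.1968] yaw -178.4 q [-0.13 -0.33  2.01 -0.    1.45 -1.73] op 0.08484675181068431 grip 0.0 t 19.475 | turn 1.6 shift cm [  4.15 -37.24  13.68]
```

The top piece sits squarely at (0.4584, 0.0155), top at 46 mm. Next the tin.

Call:
send_rows([
  [8.5,[0,0,0],1.6],
  [8.5,[0.5,-4.7,0],0],
  [8.5,[0.5,-4.7,0],0],
  [8.5,[0.5,-4.7,0],0],
  [8.5,[0.5,-4.7,0],0],
  [8.5,[0.5,-4.7,0.5],0],
  [8.5,[0.5,-4.6,1],0],
  [8.5,[0.5,-4.6,2],0],
  [8.5,[0.6,-4.6,3],0],
  [8.5,[0,0,3.5],0],
])

```text
t: 20.72
tool_pos: [0.4213, -0.3594, 0.0903]
tool_rot: [-0.007, -3.14, -0.002]
contact_force: [-0.3, 0.3, -0.1]
opening: 0.0847
grip_force: 0.0
```

Run:
```python
from h import *
plan(.425,-.357,.008,180)
```

```text
at [ 0.4213 -0.3594  0.0903] yaw 179.74 q [-0.84  0.02  1.9  -0.    1.23 -2.41] op 0.08467366171456653 grip 0.0 t 20.725 | turn -0.26 shift cm [-0.39  0.23  8.23]
```

Call:
send_rows([
  [8.5,[0,0,2.5],0],
  [8.5,[0,0,2.5],0],
  [8.5,[0,0,2],0],
  [8.5,[0,0,0.8],0],
  [8.5,[0,0,0],0],
])

```text
t: 21.35
tool_pos: [0.4224, -0.3569, 0.0141]
tool_rot: [-0.0, -3.141, -0.002]
contact_force: [0.3, 0.2, -0.3]
opening: 0.0849
grip_force: 0.0
```

Run:
```python
from h import *
plan(.425,-.357,.008,180)
```

```text
at [ 0.4224 -0.3569  0.0141] yaw 180.0 q [-0.84  0.12  1.93 -0.    1.09 -2.41] op 0.08487252208445525 grip 0.0 t 21.35 | turn -0.0 shift cm [-0.26 -0.01  0.61]
```

Call:
send_rows([
  [8.5,[-0.2,0,0.6],0],
  [4.0,[0,0,0],0],
  [4.0,[0,0,0],0],
  [4.0,[0,0,0],0],
  [4.0,[0,0,0],0],
  [4.0,[0,0,0],0],
  [4.0,[0,0,0],0],
  [4.0,[0,0,0],0],
  [4.0,[0,0,0],0],
], newtons=35)

```text
t: 22.48
tool_pos: [0.4251, -0.3577, 0.0096]
tool_rot: [-0.0, 3.141, -0.001]
contact_force: [0.9, 0.5, 4.9]
opening: 0.0487
grip_force: 36.9
```

Run:
```python
from h import *
plan(.509,.310,.18,180)
```

```text
at [ 0.4251 -0.3577  0.0096] yaw -180.0 q [-0.83  0.13  1.93  0.    1.08 -2.4 ] op 0.04868914242042026 grip 36.93871021270752 t 22.475 | turn 0.0 shift cm [ -8.4   66.76 -17.09]
```

Call:
send_rows([
  [4.0,[0,0,-2],0],
  [4.0,[0,0,-5],0],
  [4.0,[0,0,-5],0],
  [4.0,[0,0,-5],0],
  [4.0,[-0.6,5.1,0],0],
  [4.0,[-0.6,5.1,0],0],
  [4.0,[-0.6,5.1,0],0],
  [4.0,[-0.6,5.1,0],0],
  [4.0,[-0.6,5.1,0],0],
  [4.0,[-0.6,5.1,0],0],
])

```text
t: 23.72
tool_pos: [0.4601, -0.0496, 0.1791]
tool_rot: [0.0, 3.141, -0.0]
contact_force: [1.1, -0.6, -1.8]
opening: 0.049
grip_force: 36.9
```

Call:
send_rows([
  [4.0,[-0.7,5.1,0],0],
  [4.0,[-0.7,5.1,0],0],
  [4.0,[-0.7,5.1,0],0],
  [4.0,[-0.7,5.2,0],0],
  [4.0,[-0.7,5.2,0],0],
  [4.0,[-0.7,5.2,0],0],
  [4.0,[-0.6,5.1,0],0],
  [4.0,[0,0,0],0],
  [4.0,[0,0,0],0],
])

```text
t: 24.85
tool_pos: [0.5081, 0.3084, 0.1786]
tool_rot: [0.001, -3.141, 0.001]
contact_force: [-0.5, 0.5, -2.0]
opening: 0.049
grip_force: 37.1
```

Run:
```python
from h import *
plan(.509,.310,.011,180)
o,p,R=pose();d=grab('wrist')
q=seg(d,p[0],p[1],.05,p[2],p[2]+.04,lambda h:(h[...,0]>95)&(h[...,0]<130)&(h[...,1]>80));print(len(q),np.median(q,0),cv2.minEnclosingCircle(q[:,:2].astype(np.float32)),np.percentile(q[:,2],[2,98]))
for k,c in dict(white=(.569,.3885),red=(.4436,.235),green=(.586,.2475)).items():
    r=seg(d,*c,.04,.044,.065);print(k,len(r),cv2.minEnclosingCircle(r[:,:2].astype(np.float32)))
```

```text
at [0.5081 0.3084 0.1786] yaw -179.97 q [ 0.42  0.02  1.74 -0.    1.39 -1.15] op 0.04898520748876791 grip 37.126681208610535 t 24.85 | turn 0.03 shift cm [-0.1   0.18 16.76]
4687 [0.5077199  0.308426   0.20079349] ((0.5086320638656616, 0.3081918954849243), 0.01881064847111702) [0.19963913 0.20189989]
white 1322 ((0.5679318308830261, 0.38926053047180176), 0.023447060957551003)
red 2803 ((0.4437785744667053, 0.23505297303199768), 0.0251211766153574)
green 60 ((0.5663192272186279, 0.23681828379631042), 0.006220671813935041)
```

Call:
send_rows([
  [4.0,[0,0.2,4],0],
  [4.0,[0,0,4],0],
  [4.0,[0,0,4],0],
  [4.0,[0,0,2.5],0],
  [4.0,[0,0,1.2],0],
  [4.0,[0,0,0.7],0],
  [4.0,[0,0,0.3],0],
  [4.0,[0,0,0],0],
])

```text
t: 25.9
tool_pos: [0.5092, 0.3109, 0.0127]
tool_rot: [0.0, 3.14, 0.001]
contact_force: [0.2, 0.1, -1.1]
opening: 0.0483
grip_force: 37.2
```

Run:
```python
from h import *
plan(.509,.310,.0095,180)
```

```text
at [0.5092 0.3109 0.0127] yaw 180.0 q [ 0.42  0.22  1.83  0.    1.1  -1.15] op 0.048265703480217054 grip 37.15447783470154 t 25.9 | turn -0.0 shift cm [ 0.02 -0.09  0.32]
```

Lower the rest, open, rise.

Call:
send_rows([
  [4.0,[0,0,0.2],0],
  [4.0,[0,0,0.1],0],
  [4.0,[0,0,0],0],
  [5.5,[0,0,0],0],
  [7,[0,0,0],0],
  [7,[0,0,0],0],
  [7,[0,0,-1],0],
  [7,[0,0,-4],0],
  [7,[0,0,-6],0],
  [7,[0,0,-6],0],
])

```text
t: 27.15
tool_pos: [0.5084, 0.3106, 0.181]
tool_rot: [-0.0, 3.141, 0.0]
contact_force: [1.0, -0.8, -0.4]
opening: 0.0697
grip_force: 0.0
```

Run:
```python
from h import *
d=grab('wrist');p=seg(d,.509,.31,.04,.024,.04);print('tin',len(p),np.median(p[:,2]),cv2.minEnclosingCircle(p[:,:2].astype(np.float32)))
for k,c in dict(white=(.569,.3885),red=(.4436,.235)).items():
    r=seg(d,*c,.04,.044,.065);print(k,len(r),cv2.minEnclosingCircle(r[:,:2].astype(np.float32)))
# punch: middle (.432,-.2313), yaw 5.3 -> tool 185.3
plan(.432,-.2313,.10,185.4)
```

```text
tin 1997 0.03156315225915657 ((0.5095358490943909, 0.3105691373348236), 0.024958299472928047)
white 1279 ((0.5695685744285583, 0.38829660415649414), 0.025164000689983368)
red 2771 ((0.4436342120170593, 0.23462353646755219), 0.025111578404903412)
at [0.5129 0.3128 0.192 ] yaw -179.99 q [ 0.42  0.01  1.72  0.    1.39 -1.15] op 0.07039989757442632 grip 0.0 t 27.2 | turn -5.39 shift cm [ 13.31 -53.45   8.72]
```

The tin is at (0.5095, 0.3106) and the pots are unmoved. Now the punch.

Call:
send_rows([
  [6,[0,0,0],-5.4],
  [6,[1.2,-4.8,0],0],
  [6,[1.2,-4.8,0],0],
  [6,[1.2,-4.8,0],0],
  [6,[1.2,-4.8,0],0],
  [6,[1.2,-4.8,0],0],
  [6,[1.2,-4.8,0],0],
  [6,[1.2,-4.8,0],0],
  [6,[1.2,-4.8,0],0],
  [6,[1.2,-4.8,0],0],
])

```text
t: 28.45
tool_pos: [0.4415, -0.1311, 0.1796]
tool_rot: [-0.148, 3.136, -0.001]
contact_force: [0.3, 0.7, 0.2]
opening: 0.0602
grip_force: 0.0
```

Call:
send_rows([
  [6,[1.2,-4.8,2],0],
  [6,[1.0,-5,2],0],
  [6,[0,0,2],0],
  [6,[0,0,0],0],
  [6,[0,0,0],0],
])

```text
t: 29.08
tool_pos: [0.4296, -0.2291, 0.1198]
tool_rot: [-0.149, 3.137, -0.001]
contact_force: [0.8, -1.1, -0.5]
opening: 0.0605
grip_force: 0.0
```

Run:
```python
from h import *
d=grab('wrist');p=seg(d,.43,-.232,.08,.009,.025,);r=cv2.minAreaRect((p[:,:2]*1e3).astype(np.float32));print(len(p),p[:,:2].mean(0),r,p[:,0].min(),p[:,0].max(),np.median(p[:,2]))
x=p[:,0];print(np.polyfit(p[:,0],p[:,1],1))
plan(.432,-.2313,.03,185.4)
save(d,'wp.png',(120,90,400,384),2)
```

```text
1489 [ 0.43656463 -0.23179259] ((443.8592834472656, -231.38137817382812), (86.23936462402344, 13.862625122070312), 5.5448174476623535) 0.4005565921999759 0.4866174148266274 0.01685051872567883
[ 0.10086006 -0.27582452]
at [ 0.4299 -0.2291  0.1201] yaw -174.54 q [-0.64 -0.19  2.03  0.    1.29 -2.31] op 0.060255191368255474 grip 0.0 t 29.125 | turn 0.06 shift cm [-0.18 -0.23  9.01]
```

View pics/wp.png

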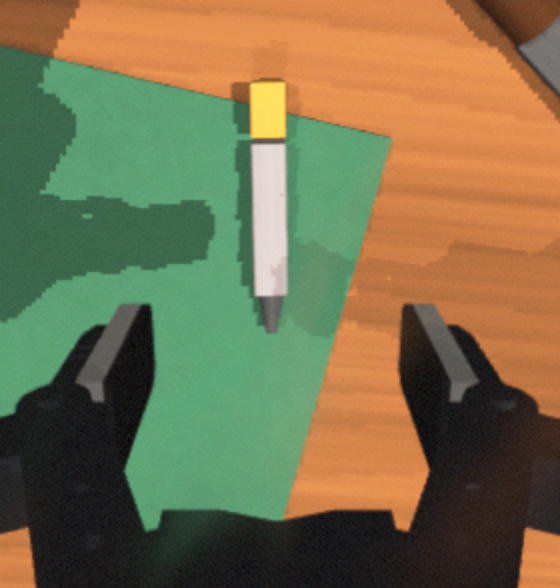

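The punch lies along the tool x axis: butt (268,85), tip (271,330). Its centre is (0.433, −0.232).

Call:
send_rows([
  [4,[-0.3,-0.3,3],0],
  [4,[0,0,3],0],
  [4,[0,0,3],0],
  [4,[0,0,1.5],0],
  [4,[0,0,0.6],0],
  [4,[0,0,0],0],
])

```text
t: 29.88
tool_pos: [0.433, -0.2321, 0.0086]
tool_rot: [-0.149, 3.137, -0.001]
contact_force: [-0.0, -0.1, 0.2]
opening: 0.0399
grip_force: 0.0
```

Run:
```python
from h import *
plan(.433,-.2321,.006,185.4)
```

```text
at [ 0.433  -0.2321  0.0086] yaw -174.58 q [-0.64 -0.01  2.08 -0.    1.07 -2.31] op 0.03987506336684654 grip 0.0 t 29.875 | turn 0.02 shift cm [-0.    0.    0.26]
```

Call:
send_rows([
  [4,[0,0,0.2],0],
  [0.8,[0,0,0],0],
  [0.8,[0,0,0],0],
  [0.8,[0,0,0],0],
  [0.8,[0,0,0],0],
  [0.8,[0,0,0],0],
  [0.8,[0,0,0],0],
  [0.8,[0,0,0],0],
], newtons=35)

```text
t: 30.88
tool_pos: [0.4329, -0.2323, 0.0065]
tool_rot: [-0.148, 3.137, -0.001]
contact_force: [-1.0, -0.4, 5.8]
opening: 0.0129
grip_force: 36.2
```

Run:
```python
from h import *
plan(.5557,-.063,.08,181.7)
```

```text
at [ 0.4329 -0.2323  0.0065] yaw -174.6 q [-0.64 -0.01  2.08 -0.    1.07 -2.31] op 0.012934284907325289 grip 36.204789876937866 t 30.875 | turn 3.7 shift cm [-12.79  16.55  -7.35]
```

Call:
send_rows([
  [0.8,[0,0,-2],0],
  [0.8,[0,0,-3],0],
  [0.8,[0,0,-2.4],3.7],
  [0.8,[-3.2,4.1,0],0],
  [0.8,[-3.2,4.1,0],0],
  [0.8,[-3.2,4.1,0],0],
  [0.8,[-3.2,4.2,0],0],
  [0.8,[0,0,0],0],
  [0.8,[0,0,0],0],
])

```text
t: 32.0
tool_pos: [0.5545, -0.0629, 0.0787]
tool_rot: [0.048, -3.139, -0.0]
contact_force: [-0.8, 0.5, -1.5]
opening: 0.0129
grip_force: 35.5
```

Run:
```python
from h import *
plan(.5557,-.063,.004,181.7)
o,p,R=pose();d=grab('wrist')
q=seg(d,p[0]-.02,p[1],.06,p[2]-.01,p[2]+.018)
print(len(q),np.median(q,0),q.min(0),q.max(0))
save(d,'wp2.png',(120,90,400,384),2)
```

```text
at [ 0.5545 -0.0629  0.0787] yaw -178.26 q [-0.25  0.04  1.89 -0.    1.21 -1.85] op 0.01294821129096762 grip 35.46007812023163 t 32.0 | turn 0.04 shift cm [-0.13 -0.01  7.47]
6285 [ 0.54280401 -0.06350905  0.08920817] [ 0.49869863 -0.08337698  0.07641828] [ 0.59436979 -0.04306523  0.09667421]
```

View pics/wp2.png

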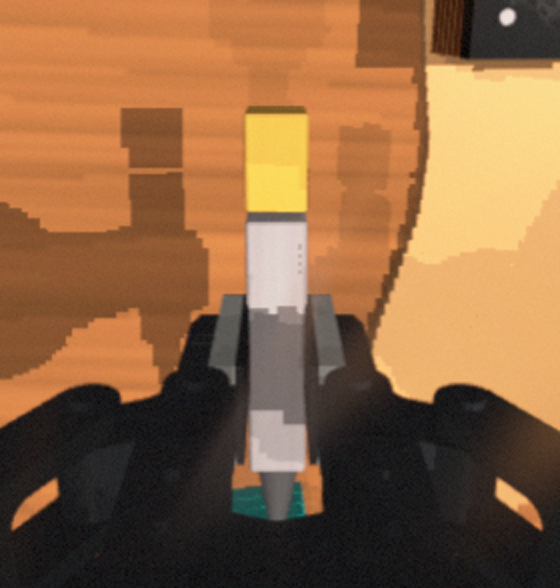

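The punch is held level and parallel, tip (278,515) towards the toe. Lower and release.

Call:
send_rows([
  [0.8,[0,0,3],0],
  [0.8,[0,0,2.5],0],
  [0.8,[0,0,1],0],
  [0.8,[0,0,0.5],0],
  [0.8,[0,0,0.3],0],
  [0.8,[0,0,0.1],0],
  [0.8,[0,0,0],0],
])

```text
t: 32.92
tool_pos: [0.5559, -0.0632, 0.0064]
tool_rot: [-0.047, 3.14, -0.0]
contact_force: [-0.1, -0.5, -1.5]
opening: 0.0127
grip_force: 35.4
```

Run:
```python
from h import *
plan(.5557,-.063,.0035,181.7)
```

```text
at [ 0.5559 -0.0632  0.0064] yaw -178.29 q [-0.25  0.15  1.92 -0.    1.07 -1.85] op 0.012667151066373396 grip 35.44829785823822 t 32.925 | turn 0.01 shift cm [0.01 0.02 0.29]
```

Call:
send_rows([
  [0.8,[0,0,0.2],0],
  [0.8,[0,0,0.1],0],
  [0.8,[0,0,0],0],
  [3.2,[0,0,0],0],
  [3.2,[0,0,0],0],
  [3.2,[0,0,-1],0],
  [3.2,[0,0,-4],0],
  [3.2,[0,0,-6],0],
  [3.2,[2,0,-6],0],
  [3.2,[3,0,-5],0],
])

```text
t: 34.17
tool_pos: [0.5059, -0.0648, 0.2257]
tool_rot: [-0.047, 3.138, -0.002]
contact_force: [1.7, -0.4, 1.2]
opening: 0.0316
grip_force: 0.0
```

Call:
send_rows([
  [3.2,[3,0,0],0],
  [3.2,[0,0,0],0],
  [3.2,[0,0,0],0],
])

```text
t: 34.55
tool_pos: [0.4758, -0.0655, 0.2221]
tool_rot: [-0.046, 3.141, 0.0]
contact_force: [0.6, -0.1, -1.0]
opening: 0.0318
grip_force: 0.0
```

Run:
```python
from h import *
d=grab('wrist');plan()
try:
    p=seg(d,.5557,-.063,.07,.010,.025);r=cv2.minAreaRect((p[:,:2]*1e3).astype(np.float32));print('punch',r,np.median(p[:,2]),np.polyfit(p[:,0],p[:,1],1))
    p=seg(d,.4585,.0154,.05,.040,.055);print('top piece',np.median(p[:,2]),fitpoly(p[:,:2],dshape()))
except Exception as e: print(e)
save(d,'fin_w.png',s=1.2)
t=grab('top')
p=seg(t,.509,.31,.04,.022,.04);print('tin',np.median(p[:,2]),cv2.minEnclosingCircle(p[:,:2].astype(np.float32)))
```

```text
at [ 0.4759 -0.0654  0.2217] yaw -178.29 q [-0.29 -0.3   1.95  0.    1.49 -1.89] op 0.03154447739140357 grip 0.0 t 34.6 | turn 0.0 shift cm [0. 0. 0.]
punch ((549.2963256835938, -64.14411163330078), (99.17082214355469, 13.73713207244873), 1.8492920398712158) 0.01396273576373891 [ 0.02821139 -0.07943541]
top piece 0.04605204185702971 (np.float64(0.45870988374275046), np.float64(0.01574765812131079), np.float64(362.13526937488945), np.float64(0.011840540796807963))
tin 0.03112837454059947 ((0.5072585940361023, 0.31002578139305115), 0.025845035910606384)
```

View pics/fin_w.png

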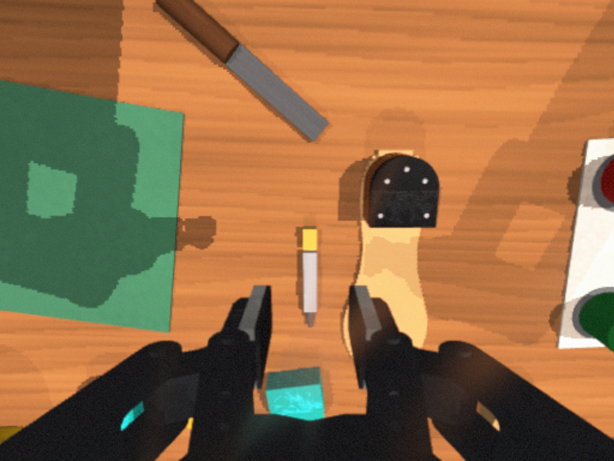

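The view shows the stack on the heel seat at (403,190), flat to the toe. The punch lies parallel at (310,275), tip towards the toe, about 82 mm right of the centre line. All checks hold, so I hand in.

```bash
python3 -c "
from station import ctrl
print(ctrl.finish_job())"
```

```text
the job is handed in; nothing more can be done
None
```

I handed the job in at about 35 s with everything placed as asked: heel block and top piece on the seat, tin midway between the white and red pots, and punch beside the sole. My last camera checks put every part within tolerance and showed the white and red pots unmoved; the green pot got no final check, and the hand-in returned no verdict.

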